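# Clip a sample panel onto the paint-sample board

### The arm

A 6-joint arm with a two-finger parallel gripper is mounted at the origin on a cart in front of the work surface, level with it; the furniture and walls round the work are solid. World frame = base frame: x ahead of the robot, y to its left, z up, the work surface at z = 0. Lengths are in m, angles in rad, forces in N, time in s.
With the tool pointing down it reaches from about 0.3 to 0.85 m from the base axis. Payload 4.2 kg.
Tool frame: the origin (TCP) lies at the very end of the fingers, on their centre line; the grasp point (between the pads) lies 19 mm behind it; z points along the fingers, y is the line along which they close (so a half turn about z gives the same grasp; the last joint's range is limited). The gripper opens to 91 mm and grips with 3 to 60 N. Pads are 32 mm wide; open, the fingers measure 118 mm over their backs; the gripper's body (76 mm by 178 mm) begins 60 mm behind the grasp point.
Start: joints at [-1.247, 0.32, 1.565, -0, 1.257, -0.02], TCP at [0.194, -0.541, 0.214] pointing down, gripper open.
Joint ranges: [-3.11, 3.11], [-0.84, 2.01], [0.21, 2.61], [-1.34, 4.49], [0.05, 2.63], [-2.56, 2.56]. Speed limits (rad/s): [2.57, 2.57, 3.14, 3.14, 3.14, 3.14].

### API

Orientations are given as a rotation vector (axis times angle).
In Python, from plant import manip gives the robot as it stands.
- The arm moves only by the tool drive_tool, never from a script. Its argument "commands" is a list that holds one entry, the list of rows, each a list of 7 numbers: the turn, a rotation vector about the tool's x, y, z in rad, then the shift along the tool's x, y, z in m, then the opening, from 0 (shut) to 1 (fully open). In form: [[[rx, ry, rz, tx, ty, tz, grip], ...]]. A call has 1 to 20 rows; each row is the pose to reach, as a shift and turn from the pose commanded when the call began, along the tool's axes at that moment; what a row does not reach only later rows make up. A row lasts 1/10 s, in which the tool goes at most 50 mm and 8.59 degrees, less where a joint would pass 70% of its speed; a pose out of reach is approached as far as the arm can. A call with a gripper value outside its range is refused whole. The fingers move at their own pace and stop on an object; "force" is the grip in N (left out, the last holds). Time passes only in rows, so rows that repeat a pose let the fingers close. It gives the time, the measured TCP pose, the force, the opening and the grip force at its end, in the units of the state.
- manip.get_obs(): the state, without advancing time (a new reading comes with each control period).
- manip.camera(name): name is "side" or "top"; returns the picture (420x560x3 uint8, blue, green, red); there is no depth.
- manip.camera_info(name): a dict with "intrinsics" (3x3 intrinsics, pixels), "T" (4x4, takes a point from camera to world coordinates). Camera axes: x right, y down, z forward; pixel columns grow to the right and rows downward; lengths in m; the calibration is good to about 2 mm. A picture is of the moment at which its call begins. camera_info takes no time and is no camera call.
- manip.hand_in(): hands the job in; it is judged then, once.
Trained networks look in the newest picture that a camera, given by its name, has taken for a name from the list of things; names that differ only in an ending like _2 or _b are one class to them, and where a whole thing is asked for, a point or a joint stands for the part that bears it (a point fixed in the world has none). Each returns a list of dicts, best first, with "confidence" (0 to 1); they miss things now and then, are a little off and sometimes report something else, mostly with a low value. They report only what shows in the picture. A call takes as long as a camera call.
- manip.silhouettes(name, camera): "mask" (420x560 bool, what is visible of it) and "box" ([centre column, centre row, width, height] in pixels, round what is visible of it).
The state is a dict: "time": time; "joints": joint angles; "dq": joint speeds; "joint_torque": joint torques, N m; "ee_pos": TCP position; "eef_rot": TCP orientation; "wrist_force": force on the tool from outside, world axes, zero at the start; "moment": the same for the moment, N m; "opening": opening from 0.0 (shut) to 1.0 (fully open); "grip_force": force on a finger pad.
Only numpy, scipy, OpenCV 4.12 (cv2) and the standard library are available. Lean on these libraries where they do the work, as an engineer would, in place of code of your own. Each camera call takes 0.05 s, during which the arm holds its last target. There are 200 camera calls.

### The job

Get the narrow plywood panel ready for its next coat: raise the spring clip of the grey paint-sample board until it stays up by itself, take the narrow panel from the drying rack, lay it flat and slide it between the board's guides, pushing gently, until its end is fully home against the stop under the raised clip. Then lower the clip gently onto the panel, never letting it snap shut. Leave the other two panels standing in the rack, and do not disturb the bottles, pot, pliers and sanding block.

Things in the scene. Friction and masses are not known exactly. Their poses are not given: they have to be found in the camera images.
- board: Paint-sample board, fixed: grey-painted steel plate 230 (x) x 110 (y) x 14 mm high. Origin: centre of its underside; +x runs to its head, where the clip is, z up. On top stand the stop and two guides, see below. From x = 0 back to the tail (x = -115 mm) the plate is bare and flat
- stop: The board's stop: steel bar 10 (x) x 64 (y) x 10 mm high, screwed across the board's top face before the hinge. Origin: centre of its underside, 14 mm above the bench, at x = +75 mm on the board; its face towards the tail, against which the panel's end goes, is at x = +70 mm on the board. Axes as the board's
- guide_mouth (a point): Point on the plate's top face (14 mm above the bench), on its centre line at x = +25 mm, where the two parallel steel guides begin: 8 mm high, 52.4 mm apart, from here to the stop. Before this point they flare open towards the tail, to about 66 mm at x = 0. Axes as the board's
- board_seat (a point): Point on the plate's top face (14 mm above the bench), midway between the guides, 75 mm before the stop's face: right below the middle of the narrow panel when it is fully home. Axes as the board's
- clip (a joint): Angle of the spring clip, rad. 0: shut on the bare plate; 0.13: lying on an 8 mm panel; 1.62: fully up, at its end stop. Over-centre spring: below about 0.85 it pulls the clip shut (about 4 N at the grip), above 0.85 it pulls the clip up and holds it there just as strongly
- clip_hinge (a point): Clip's hinge pin: on the board's centre line at x = +90 mm, 34 mm above the bench, along the board's y. The clip's leaf (44 mm wide) runs 60 mm from here towards the tail and ends in a rolled lip, 8 mm thick, which presses on the panel about 40 mm from its head end. Axes as the board's
- clip_grip (a point): Centre of the clip's black cross grip: round bar 14 mm thick, 28 mm long along the board's y, on a 10 mm wide stem. Clip shut: 50 mm on the tail side of the hinge, 16 mm above it (radius 52.5 mm), 50 mm above the bench; it swings up and over to the head; fully up it is 18 mm on the head side, 49 mm above. Pinch its two ends: it turns between the pads
- rack: Wooden drying rack, fixed, standing on the 3 mm thick cutting mat: block 110 (x) x 134 (y) x 30 mm high with three open-ended slots along x, 10 mm wide, 22 mm deep, at y = -45, 0 and +45 mm. Origin: centre of its underside. One panel stands in each slot; which is where varies. The bench between rack and board is free
- narrow_panel: The plywood panel to be clipped: 150 x 50 x 8 mm, 40 to 75 g. Origin: middle of the long edge on which it stands at the start; x along its 150 mm length, y through its 8 mm thickness, z across its 50 mm width (up, while it stands). In the rack its upper edge is 61 mm above the bench. Either face and either end will do
- narrow_panel_center (a point): Middle of the narrow panel (25 mm from its origin along its z), axes as the panel's
- wide_panel: Other plywood panel, 150 x 72 x 8 mm, too wide for the guides; stays in the rack. Axes and origin as the narrow one's
- short_panel: Other plywood panel, 105 x 72 x 8 mm, too wide for the guides; stays in the rack. Axes and origin as the narrow one's
- bottle_n1: The larger and nearer of two small white bottles, 33 mm across, 46 mm high, standing behind the work. Origin: centre of its underside
- putty_pot: Round pot, 54 mm across, 31 mm high, at the left. Origin: centre of its underside
- pliers: Pliers with orange handles lying at the back, 152 x 43 x 11 mm. Origin: centre of the underside
- sanding_block: Sanding block, 35 x 70 x 15 mm, lying behind the board. Origin: centre of its underside

How it is judged:
On the way, in this order (a step that is already met when the one before it is completed fails the run):
1. the clip is raised and stays up (above 1.3 rad, no finger on the board or clip) (value of joint clip above 1.3 rad and contact force between the fingers and board below 0.1 N), for 0.2 s.
2. the narrow panel lies flat between the guides, its end within 1.5 mm of the stop, while the clip is still up (value of joint clip above 1.3 rad and x of narrow_panel_center in the frame of board_seat between -0.0015 and 0.003 m and y of narrow_panel_center in the frame of board_seat between -0.003 and 0.003 m and z of narrow_panel_center in the frame of board_seat below 0.006 m), for 0.2 s.
At the end, for the whole second after the job is handed in: Narrow panel at rest flat on the board, midway between the guides (3 mm), square to the stop (0.05 rad), its end within 2 mm of it; clip lying on it (0.09 to 0.18 rad), pressing over 2 N; the wide and short panels upright in the rack (0.2 rad), within 20 mm of where they were (x of narrow_panel_center in the frame of board_seat between -0.002 and 0.003 m and y of narrow_panel_center in the frame of board_seat between -0.003 and 0.003 m and z of narrow_panel_center in the frame of board_seat between 0.002 and 0.006 m and angle between the x axis of narrow_panel and the x axis of board, either way round below 0.05 rad and angle between the y axis of narrow_panel and the z axis of board, either way round below 0.05 rad and value of joint clip between 0.09 and 0.18 rad and contact force between narrow_panel and board above 2 N and linear speed of narrow_panel below 0.02 m/s and distance of each of wide_panel, short_panel from where it was at the start of the episode below 0.02 m and angle between each of wide_panel, short_panel's own z axis and vertical below 0.2 rad); the robot touches nothing.
It fails at once if the clip snaps shut (swings shut faster than 4 rad/s while still above 0.3 rad) (velocity of joint clip below -4 rad/s and value of joint clip above 0.3 rad).
It fails at once if the panel is rammed against the stop (over 40 N between them) (contact force between narrow_panel and stop above 40 N).
It fails at once if the bottle, the pot, the pliers or the sanding block is disturbed (moved more than 25 mm) (distance of any of bottle_n1, putty_pot, pliers, sanding_block from where it was at the start of the episode above 0.025 m).
It also fails if it takes over 72 s, if anything falls off the work surface, if the arm or the gripper's body presses on something with over 40 N, if the wrist force passes 120 N, or if a joint passes its speed limit or range.

## Working session

There is one attempt and no reset: what is moved stays moved. The work goes in short steps, Python scripts to look and compute and a tool call to move; the robot and the scene stay as the last step left them, time stands still between calls to the robot, and variables do not carry over. Pictures are saved under pics/ and viewed, at most 10 in all, crops included, and the job is handed in when it is done.

Besides the shell and the picture viewer there is one more tool, called after "Request:" in YAML: its name, and indented under it one key for each argument. drive_tool: Moves the arm, as the interface text tells. Its arguments: {"type":"object","properties":{"commands":{"type":"array","items":{"type":"array","items":{"type":"array","items":{"type":"number"}}}},"force":{"type":"number"}},"required":["commands"]}

```bash
ls; mkdir -p pics; python3 - <<'E'
from plant import manip
import cv2,numpy as np
np.set_printoptions(precision=4,suppress=True)
o=manip.get_obs();print({k:np.round(v,3) for k,v in o.items()})
for c in("side","top"):
    im=manip.camera(c);cv2.imwrite(f"pics/{c}0.png",im)
    i=manip.camera_info(c);print(c,i["intrinsics"],i["T"])
    for n in("board","rack","narrow_panel","wide_panel","short_panel","clip_grip","stop"):
        for d in manip.silhouettes(n,c)[:3]: print(n,round(d["confidence"],2),np.round(d["box"],1))
E
```

```text
pics
{'time': np.float64(0.0), 'joints': array([-1.247,  0.32 ,  1.566, -0.   ,  1.257, -0.02 ]), 'dq': array([-0.001, -0.001,  0.   , -0.001,  0.001,  0.001]), 'joint_torque': array([  0.001, -41.246, -23.198,   0.073,   0.046,  -0.   ]), 'ee_pos': array([ 0.194, -0.541,  0.213]), 'eef_rot': array([-3.094, -0.537,  0.   ]), 'wrist_force': array([-1.378,  0.145, -0.212]), 'moment': array([-0.079, -0.029, -0.019]), 'grip_force': np.float64(0.0), 'opening': np.float64(1.002)}
side [[385.7757   0.     282.1679]
 [  0.     385.7757 208.3954]
 [  0.       0.       1.    ]] [[-0.9558 -0.133   0.2622  0.3484]
 [-0.2929  0.3548 -0.8879  0.7738]
 [ 0.025  -0.9254 -0.3781  0.4634]
 [ 0.      0.      0.      1.    ]]
board 0.9 [280.5 271.6 112.   47.8]
rack 0.82 [323.3 207.6  38.4  18.9]
rack 0.62 [256.9 257.1  31.2  28.5]
rack 0.54 [325.6 192.7  47.1  22.3]
wide_panel 0.61 [328.  192.5  47.   24.8]
short_panel 0.73 [323.  194.5  39.2  22.8]
short_panel 0.59 [221.4 316.1  29.9  32.4]
clip_grip 0.82 [256.6 258.6  34.5  30.5]
clip_grip 0.19 [280.9 270.1 112.6  48.4]
top [[444.1824   0.     284.1997]
 [  0.     444.1824 216.7399]
 [  0.       0.       1.    ]] [[-0.0074 -0.9971  0.0755  0.5433]
 [-1.      0.0069 -0.0068 -0.1201]
 [ 0.0063 -0.0755 -0.9971  1.3603]
 [ 0.      0.      0.      1.    ]]
board 0.66 [224.3 246.   42.5  76.6]
board 0.5 [221.7 225.6  15.6  22.2]
rack 0.91 [369.6 251.   50.4  38.8]
rack 0.22 [369.7 246.4   5.6  50.4]
narrow_panel 0.86 [384.9 253.2   7.5  50.5]
wide_panel 0.92 [370.5 245.9   8.3  48.2]
short_panel 0.49 [355.7 247.9   5.8  35.9]
```

```bash
python3 - <<'E'
import cv2
a=cv2.imread("pics/top0.png")[170:310,170:430];cv2.imwrite("pics/t0c.png",cv2.resize(a,None,fx=3,fy=3,interpolation=cv2.INTER_CUBIC))
a=cv2.imread("pics/side0.png");cv2.imwrite("pics/s0c.png",cv2.resize(a[150:350,180:400],None,fx=3,fy=3,interpolation=cv2.INTER_CUBIC))
E
```

```text
(no output)
```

View pics/t0c.png

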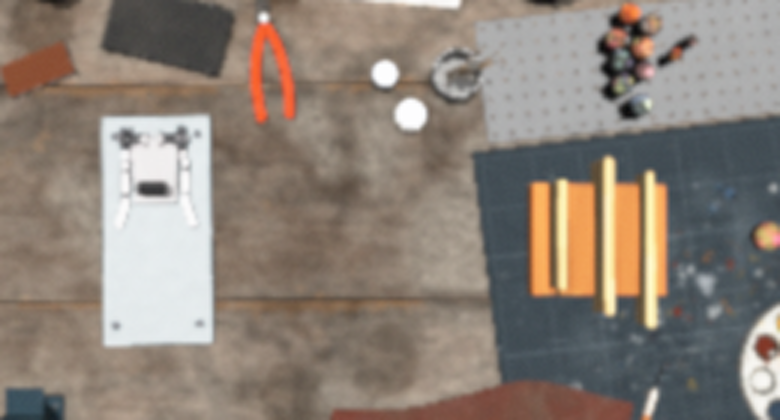

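View pics/s0c.png

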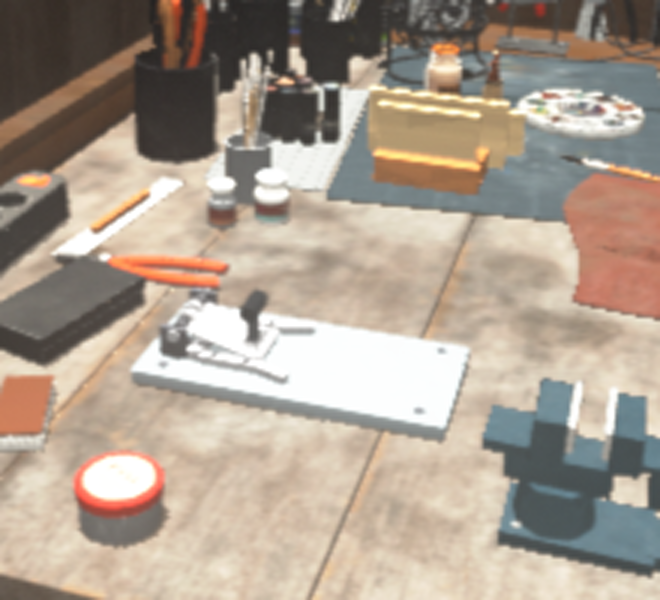

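View pics/top0.png

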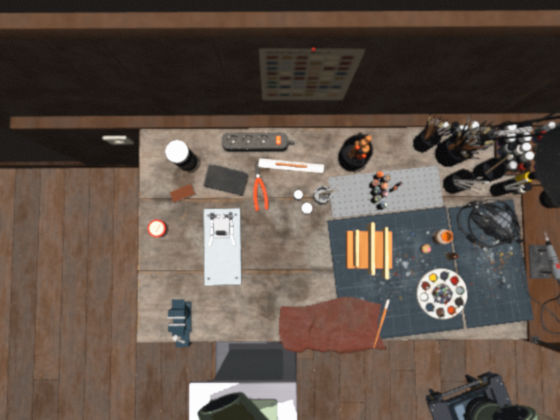

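The top view shows the board with its head facing away from the robot, with corners at about (203,209), (240,208), (241,285) and (205,285). The clip is shut, with its grip at (221,233). The rack is at (370,250), and its panels from left to right are short, wide and narrow. In the side view the narrow panel is lower than the others and extends to the right. Next I'll work out world positions from these pixels.

```bash
cat > h.py <<'E'
from plant import manip
import cv2,numpy as np
from scipy.spatial.transform import Rotation as R
np.set_printoptions(precision=4,suppress=True)
def px2w(c,uv,z):
    i=manip.camera_info(c);K=np.array(i["intrinsics"]);T=np.array(i["T"])
    uv=np.atleast_2d(np.asarray(uv,float))
    d=(np.c_[uv,np.ones(len(uv))]@np.linalg.inv(K).T)@T[:3,:3].T
    return T[:3,3]+d*((z-T[2,3])/d[:,2:])
def rect(c,n,z):
    d=manip.silhouettes(n,c)
    if not d: return None
    m=d[0]["mask"].astype(np.uint8)
    cs,_=cv2.findContours(m,0,1); p=max(cs,key=cv2.contourArea)[:,0,:]
    w=px2w(c,p,z)[:,:2]
    r=cv2.minAreaRect((w*1000).astype(np.float32)); return round(d[0]["confidence"],2),np.array(r[0])/1000,np.array(r[1]),r[2]
def to(target,rot=None):
    "tool-frame shift & turn from the measured pose to target pos / rot"
    o=manip.get_obs();A=R.from_rotvec(o["eef_rot"])
    s=A.inv().apply(np.array(target)-o["ee_pos"])
    t=(A.inv()*R.from_rotvec(rot)).as_rotvec() if rot is not None else None
    return s,t
E
python3 - <<'E'
from h import *
manip.camera("top");manip.camera("side")
print("board",rect("top","board",.014))
print("corners",px2w("top",[(203.3,208.7),(239.7,208.3),(241,285),(204.7,285.3)],.014))
print("rack",rect("top","rack",.033))
for n,z in(("narrow_panel",.061),("wide_panel",.083),("short_panel",.083)):print(n,rect("top",n,z))
print("grip px top", px2w("top",[(221,232.7)],.055))
d=manip.silhouettes("clip_grip","side")[0];print(d["box"])
im=manip.camera("top")[200:290,195:250]
g=cv2.cvtColor(im,cv2.COLOR_BGR2GRAY)
m=(g<70).astype(np.uint8);n,l,s,c=cv2.connectedComponentsWithStats(m)
for k in range(1,n):print(s[k],c[k]+[195,200])
# plate mask by brightness
m=((g>170)).astype(np.uint8);cs,_=cv2.findContours(m,0,2);p=max(cs,key=cv2.contourArea)[:,0,:]+[195,200]
w=px2w("top",p,.014)[:,:2];print("plate",cv2.minAreaRect((w*1000).astype(np.float32)))
o=manip.get_obs();print(R.from_rotvec(o["eef_rot"]).as_matrix(),to((0.45,0.05,.2),(np.pi,0,0)))
E
```

```text
board (0.79, array([0.5582, 0.0585]), array([229.4085, 110.21  ]), 0.8694750666618347)
corners [[0.6714 0.1165 0.014 ]
 [0.6719 0.0059 0.014 ]
 [0.4406 0.002  0.014 ]
 [0.4405 0.1108 0.014 ]]
rack (0.63, array([ 0.5472, -0.364 ]), array([ 27.693 , 110.9746]), 87.16067504882812)
narrow_panel (0.81, array([ 0.5352, -0.4225]), array([ 17.4995, 142.7466]), 88.5622787475586)
wide_panel (0.67, array([ 0.5472, -0.3759]), array([ 20.2032, 146.2089]), 88.69905090332031)
short_panel (0.51, array([ 0.5473, -0.3329]), array([14.3641, 94.5936]), 88.85527801513672)
grip px top [[0.5964 0.0569 0.055 ]]
[256.1, 258.2, 28.5, 25.4]
[22 32  8  2 15] [220.2667 232.5333]
plate ((557.0607299804688, 59.31666564941406), (231.32798767089844, 108.70683288574219), 0.35570022463798523)
[[ 0.9415  0.3371  0.    ]
 [ 0.3371 -0.9415 -0.0001]
 [-0.      0.0001 -1.    ]] (array([ 0.4405, -0.4704,  0.0139]), array([ 0.0001, -0.    ,  0.3438]))
```

Request:
drive_tool:
  commands:
    - [[0, 0, 0.329, 0.591, -0.425, 0.094, 0.6], [0, 0, 0.329, 0.591, -0.425, 0.094, 0.6], [0, 0, 0.329, 0.591, -0.425, 0.094, 0.6], [0, 0, 0.329, 0.591, -0.425, 0.094, 0.6], [0, 0, 0.329, 0.591, -0.425, 0.094, 0.6], [0, 0, 0.329, 0.591, -0.425, 0.094, 0.6], [0, 0, 0.329, 0.591, -0.425, 0.094, 0.6], [0, 0, 0.329, 0.591, -0.425, 0.094, 0.6], [0, 0, 0.329, 0.591, -0.425, 0.094, 0.6], [0, 0, 0.329, 0.591, -0.425, 0.094, 0.6], [0, 0, 0.329, 0.591, -0.425, 0.094, 0.6], [0, 0, 0.329, 0.591, -0.425, 0.094, 0.6], [0, 0, 0.329, 0.591, -0.425, 0.094, 0.6], [0, 0, 0.329, 0.591, -0.425, 0.094, 0.6], [0, 0, 0.329, 0.591, -0.425, 0.094, 0.6], [0, 0, 0.329, 0.591, -0.425, 0.094, 0.6], [0, 0, 0.329, 0.591, -0.425, 0.094, 0.6], [0, 0, 0.329, 0.591, -0.425, 0.094, 0.6], [0, 0, 0.329, 0.591, -0.425, 0.094, 0.6]]
  force: 15

```text
time: 3.15
ee_pos: [0.6064, 0.0568, 0.1203]
eef_rot: [3.141, 0.021, 0.0]
wrist_force: [0.3, -0.2, -0.1]
opening: 0.598
grip_force: 0.0
```

```bash
python3 - <<'E'
from h import *
im=manip.camera("side");cv2.imwrite("pics/s1.png",cv2.resize(im[200:300,210:340],None,fx=6,fy=6,interpolation=cv2.INTER_CUBIC))
# project expected points into side
i=manip.camera_info("side");K=np.array(i["intrinsics"]);T=np.linalg.inv(i["T"])
for p in((.597,.0595,.05),(.597,.0735,.05),(.597,.0455,.05),(.442,.112,.014),(.442,.002,.014),(.672,.114,.014)):
    q=K@(T[:3,:3]@np.array(p)+T[:3,3]);print(p,q[:2]/q[2], (q[:2]/q[2]-[210,200])*6)
print(px2w("top",[(386.7,227.3),(387,279),(370,222)],.061))
E
```

```text
(0.597, 0.0595, 0.05) [264.6986 251.7247] [328.1918 310.3482]
(0.597, 0.0735, 0.05) [262.5651 254.636 ] [315.3903 327.8162]
(0.597, 0.0455, 0.05) [266.7711 248.8967] [340.6267 293.3805]
(0.442, 0.112, 0.014) [328.1075 291.5951] [708.6453 549.5704]
(0.442, 0.002, 0.014) [337.1369 265.2417] [762.8211 391.4502]
(0.672, 0.114, 0.014) [223.7438 272.093 ] [ 82.4627 432.5578]
[[ 0.6085 -0.4293  0.061 ]
 [ 0.4581 -0.4265  0.061 ]
 [ 0.6244 -0.3806  0.061 ]]
```

View pics/s1.png

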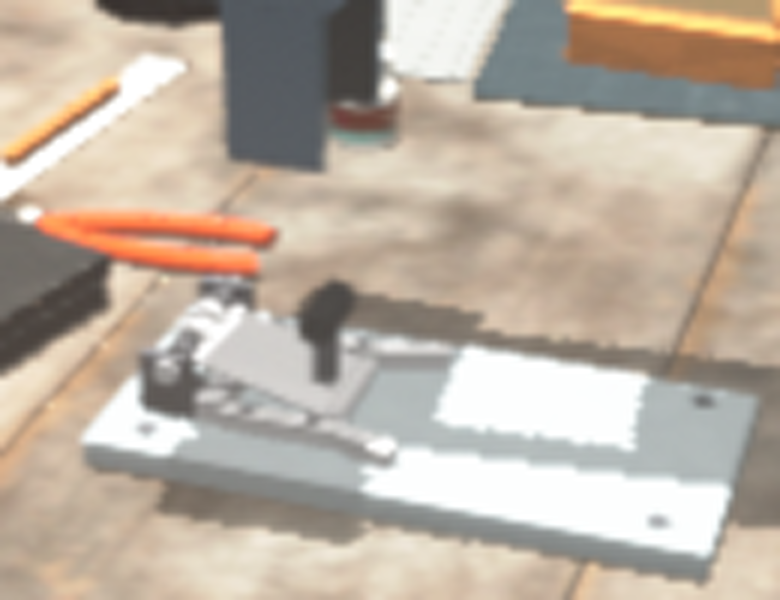

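The side view shows the clip grip at crop (327,310), where I predicted it, and the board corner also fits. I'll descend and pinch the grip with the pads offset towards the head.

Request:
drive_tool:
  commands:
    - [[0, 0, 0, 0, -0.002, 0.03, 0.6], [0, 0, 0, 0, -0.002, 0.05, 0.6], [0, 0, 0, 0, -0.002, 0.065, 0.6], [0, 0, 0, 0, -0.002, 0.075, 0.6], [0, 0, 0, 0, -0.002, 0.075, 0.6], [0, 0, 0, 0, -0.002, 0.075, 0.45], [0, 0, 0, 0, -0.002, 0.075, 0.2], [0, 0, 0, 0, -0.002, 0.075, 0.2], [0, 0, 0, 0, -0.002, 0.075, 0.2], [0, 0, 0, 0, -0.002, 0.075, 0.2], [0, 0, 0, 0, -0.002, 0.075, 0.2], [0, 0, 0, 0, -0.002, 0.075, 0.2]]
  force: 20

```text
time: 4.4
ee_pos: [0.6074, 0.0614, 0.0457]
eef_rot: [-3.139, -0.022, -0.002]
wrist_force: [0.0, 5.3, 3.0]
opening: 0.301
grip_force: 20.0
```

Request:
drive_tool:
  commands:
    - [[0, 0, 0, 0.0018, -0.002, -0.0049, 0.2], [0, 0, 0, 0.0042, -0.002, -0.0096, 0.2], [0, 0, 0, 0.007, -0.002, -0.0141, 0.2], [0, 0, 0, 0.0102, -0.002, -0.0182, 0.2], [0, 0, 0, 0.0138, -0.002, -0.022, 0.2], [0, 0, 0, 0.0178, -0.002, -0.0254, 0.2], [0, 0, 0, 0.0221, -0.002, -0.0285, 0.2], [0, 0, 0, 0.0266, -0.002, -0.031, 0.2], [0, 0, 0, 0.0315, -0.002, -0.0331, 0.2], [0, 0, 0, 0.0364, -0.002, -0.0347, 0.2], [0, 0, 0, 0.0416, -0.002, -0.0358, 0.2], [0, 0, 0, 0.0468, -0.002, -0.0364, 0.2], [0, 0, 0, 0.052, -0.002, -0.0365, 0.2], [0, 0, 0, 0.0573, -0.002, -0.036, 0.2], [0, 0, 0, 0.0624, -0.002, -0.035, 0.2], [0, 0, 0, 0.0624, -0.002, -0.035, 0.2]]
  force: 25

```text
time: 6.0
ee_pos: [0.6722, 0.0624, 0.0808]
eef_rot: [3.141, 0.023, 0.009]
wrist_force: [0.9, -5.9, 0.2]
opening: 0.299
grip_force: 25.0
```

Request:
drive_tool:
  commands:
    - [[0, 0, 0, 0.0624, -0.001, 0, 0.6]]

```text
time: 6.1
ee_pos: [0.7135, 0.065, 0.0788]
eef_rot: [-3.14, -0.023, 0.014]
wrist_force: [2.0, 0.2, -0.1]
opening: 0.359
grip_force: 0.0
```

Request:
drive_tool:
  commands:
    - [[0, 0, 0, 0, 0, 0, 0.6], [0, 0, 0, 0, 0, 0, 0.6], [0, 0, 0, 0, 0, -0.04, 0.6], [0, 0, 0, 0, 0, -0.08, 0.6], [0, 0, 0, 0, 0, -0.08, 0.6]]

```text
time: 6.6
ee_pos: [0.723, 0.0657, 0.1683]
eef_rot: [-3.139, -0.024, -0.024]
wrist_force: [0.4, 0.3, 1.4]
opening: 0.602
grip_force: 0.0
```

```bash
python3 - <<'E'
from h import *
im=manip.camera("side");cv2.imwrite("pics/s2.png",cv2.resize(im[170:300,180:380],None,fx=4,fy=4,interpolation=cv2.INTER_CUBIC))
im=manip.camera("top");
print("narrow",rect("top","narrow_panel",.061),rect("top","rack",.033))
cv2.imwrite("pics/t2.png",cv2.resize(im[210:300,335:410],None,fx=6,fy=6,interpolation=cv2.INTER_CUBIC))
E
```

```text
narrow (0.81, array([ 0.5338, -0.4225]), array([ 17.4965, 145.5324]), 88.5622787475586) (0.94, array([ 0.5487, -0.3622]), array([ 26.9597, 107.2913]), 88.85516357421875)
```

View pics/s2.png

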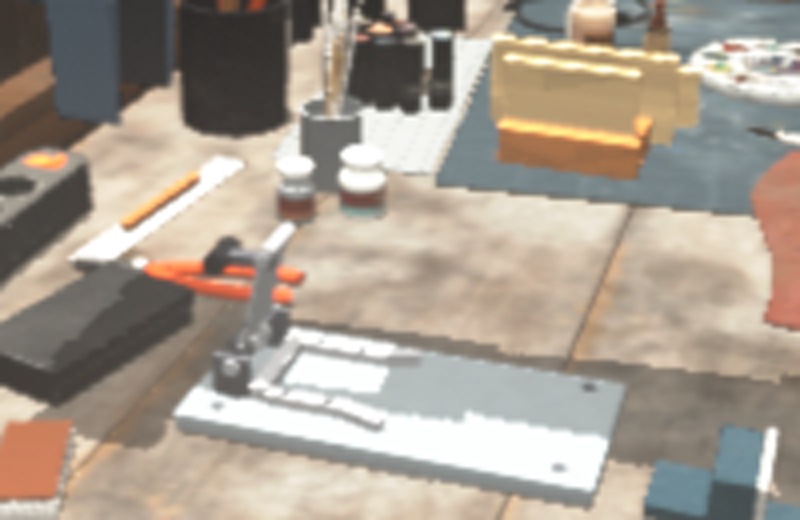

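View pics/t2.png

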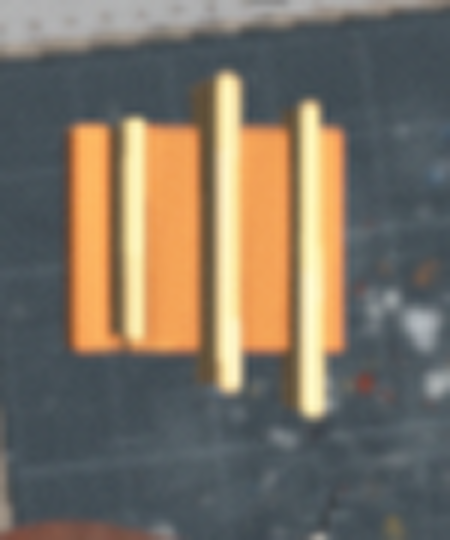

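The side view shows the clip standing up, with its lip at (290,232) and its grip tilted to the head side. The top view shows the narrow panel's top edge running from (309,100) to (313,418), in the rightmost slot. I'll go to the panel next.

Request:
drive_tool:
  commands:
    - [[0, 0, 0.034, -0.197, 0.491, 0.03, 0.35], [0, 0, 0.034, -0.197, 0.491, 0.03, 0.35], [0, 0, 0.034, -0.197, 0.491, 0.03, 0.35], [0, 0, 0.034, -0.197, 0.491, 0.03, 0.35], [0, 0, 0.034, -0.197, 0.491, 0.03, 0.35], [0, 0, 0.034, -0.197, 0.491, 0.03, 0.35], [0, 0, 0.034, -0.197, 0.491, 0.03, 0.35], [0, 0, 0.034, -0.197, 0.491, 0.03, 0.35], [0, 0, 0.034, -0.197, 0.491, 0.03, 0.35], [0, 0, 0.034, -0.197, 0.491, 0.03, 0.35], [0, 0, 0.034, -0.197, 0.491, 0.03, 0.35], [0, 0, 0.034, -0.197, 0.491, 0.03, 0.35], [0, 0, 0.034, -0.197, 0.491, 0.03, 0.35], [0, 0, 0.034, -0.197, 0.491, 0.03, 0.35], [0, 0, 0.034, -0.197, 0.491, 0.03, 0.35], [0, 0, 0.034, -0.197, 0.491, 0.03, 0.35]]

```text
time: 8.4
ee_pos: [0.5302, -0.4282, 0.1301]
eef_rot: [-3.141, 0.027, -0.0]
wrist_force: [0.5, -0.0, -0.6]
opening: 0.355
grip_force: 0.0
```

```bash
python3 - <<'E'
from h import *
print(manip.get_obs()["ee_pos"],to((.534,-.4275,.037),R.from_euler("ZX",[-.019,np.pi]).as_rotvec()))
E
```

```text
[ 0.5302 -0.4282  0.1301] (array([ 0.0037, -0.0008,  0.0931]), array([-0.0001, -0.0001,  0.0015]))
```

Request:
drive_tool:
  commands:
    - [[0, 0, 0, 0.004, -0.001, 0.03, 0.35], [0, 0, 0, 0.004, -0.001, 0.055, 0.35], [0, 0, 0, 0.004, -0.001, 0.075, 0.35], [0, 0, 0, 0.004, -0.001, 0.087, 0.35], [0, 0, 0, 0.004, -0.001, 0.092, 0.35], [0, 0, 0, 0.004, -0.001, 0.092, 0.2], [0, 0, 0, 0.004, -0.001, 0.092, 0.0], [0, 0, 0, 0.004, -0.001, 0.092, 0.0], [0, 0, 0, 0.004, -0.001, 0.092, 0.0], [0, 0, 0, 0.004, -0.001, 0.092, 0.0], [0, 0, 0, 0.004, -0.001, 0.092, 0.0]]
  force: 20

```text
time: 9.5
ee_pos: [0.5342, -0.4274, 0.039]
eef_rot: [-3.14, 0.03, -0.002]
wrist_force: [0.8, 5.7, 4.3]
opening: 0.09
grip_force: 20.0
```

Request:
drive_tool:
  commands:
    - [[0, 0, 0, 0, 0, -0.02, 0], [0, 0, 0, 0, 0, -0.05, 0], [0, 0, 0, 0, 0, -0.09, 0], [0, 0, 0, 0, 0, -0.12, 0], [0, 0, 0, 0, 0, -0.12, 0], [0, 0, -0.034, -0.071, -0.49, -0.12, 0], [0, 0, -0.034, -0.071, -0.49, -0.12, 0], [0, 0, -0.034, -0.071, -0.49, -0.12, 0], [0, 0, -0.034, -0.071, -0.49, -0.12, 0], [0, 0, -0.034, -0.071, -0.49, -0.12, 0], [0, 0, -0.034, -0.071, -0.49, -0.12, 0], [0, 0, -0.034, -0.071, -0.49, -0.12, 0], [0, 0, -0.034, -0.071, -0.49, -0.12, 0], [0, 0, -0.034, -0.071, -0.49, -0.12, 0], [0, 0, -0.034, -0.071, -0.49, -0.12, 0], [0, 0, -0.034, -0.071, -0.49, -0.12, 0], [0, 0, -0.034, -0.071, -0.49, -0.12, 0], [0, 0, -0.034, -0.071, -0.49, -0.12, 0]]
  force: 25

```text
time: 11.3
ee_pos: [0.472, 0.0618, 0.1575]
eef_rot: [3.141, 0.022, -0.001]
wrist_force: [-0.1, 0.3, -0.7]
opening: 0.086
grip_force: 25.0
```

Request:
drive_tool:
  commands:
    - [[0.14, 0, 0, 0, 0, 0, 0], [0.28, 0, 0, 0, 0, 0, 0], [0.42, 0, 0, 0, 0, 0, 0], [0.56, 0, 0, 0, 0, 0, 0], [0.7, 0, 0, 0, 0, 0, 0], [0.8, 0, 0, 0, 0, 0, 0], [0.8, 0, 0, 0, 0, 0, 0], [0.8, 0, 0, 0, 0, 0, 0], [0.8, 0, 0, 0, 0, 0, 0], [0.8, 0, 0, 0, 0, 0, 0]]

```text
time: 12.3
ee_pos: [0.4721, 0.0632, 0.1587]
eef_rot: [-2.343, -0.02, 0.006]
wrist_force: [0.4, -0.8, -1.0]
opening: 0.088
grip_force: 25.0
```

```bash
python3 - <<'E'
from h import *
o=manip.get_obs();print(o["joints"],o["ee_pos"],R.from_rotvec(o["eef_rot"]).as_matrix(),to((.472,.0635,.040)))
im=manip.camera("side");cv2.imwrite("pics/s3.png",cv2.resize(im[150:350,200:400],None,fx=3,fy=3,interpolation=cv2.INTER_CUBIC))
E
```

```text
[-0.3792  0.3721  1.9347  0.7559  1.3025  0.7867] [0.4721 0.0632 0.1587] [[ 0.9999  0.0127 -0.0102]
 [ 0.0162 -0.6979  0.716 ]
 [ 0.0019 -0.7161 -0.698 ]] (array([-0.0003,  0.0848,  0.083 ]), None)
```

View pics/s3.png

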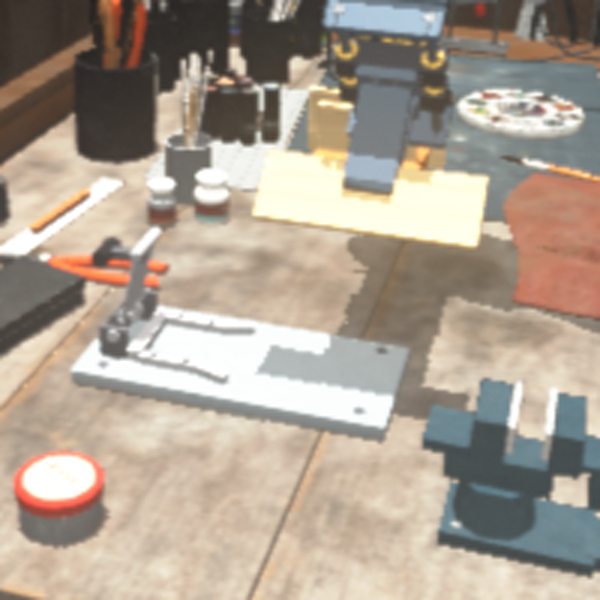

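The side view shows the panel held at about 46°, from (255,215) to (488,245), with the clip still up. I'll lower its edge onto the bare end of the plate.

Request:
drive_tool:
  commands:
    - [[0, 0, 0, 0, 0.025, 0.025, 0], [0, 0, 0, 0, 0.05, 0.05, 0], [0, 0, 0, 0, 0.07, 0.068, 0], [0, 0, 0, 0, 0.08, 0.078, 0], [0, 0, 0, 0, 0.085, 0.083, 0], [0, 0, 0, 0, 0.086, 0.084, 0], [0, 0, 0, 0, 0.086, 0.084, 0]]

```text
time: 13.05
ee_pos: [0.4726, 0.0631, 0.0385]
eef_rot: [-2.342, -0.018, 0.006]
wrist_force: [-0.3, 0.0, -0.5]
opening: 0.086
grip_force: 25.0
```

Request:
drive_tool:
  commands:
    - [[0, 0, 0, 0, 0.001, 0.001, 0], [0, 0, 0, 0, 0.001, 0.001, 0.25], [0, 0, 0, 0, 0.001, 0.001, 0.25], [0, 0, 0, 0, 0.001, 0.001, 0.25], [0, 0, 0, 0, 0.001, -0.01, 0.25], [0, 0, 0, 0, 0.001, -0.02, 0.25], [0, 0, 0, 0, 0.001, -0.03, 0.25], [0, 0, 0, 0, 0.001, -0.04, 0.25], [0, 0, 0, 0, 0.001, -0.06, 0.25], [0, 0, 0, 0, 0.001, -0.09, 0.25], [0, 0, 0, 0, 0.001, -0.12, 0.25], [0, 0, 0, 0, 0.001, -0.12, 0.25]]

```text
time: 14.25
ee_pos: [0.4754, -0.0267, 0.1228]
eef_rot: [-2.345, -0.017, -0.001]
wrist_force: [0.1, 0.2, -0.1]
opening: 0.244
grip_force: 0.0
```

Request:
drive_tool:
  commands:
    - [[-0.15, 0, 0, 0, 0, -0.02, 0.85], [-0.3, 0, 0, 0, 0, -0.02, 0.85], [-0.45, 0, 0, 0, 0, -0.02, 0.85], [-0.6, 0, 0, 0, 0, -0.02, 0.85], [-0.75, 0, 0, 0, 0, -0.02, 0.85], [-0.8, 0, 0, 0, 0, -0.02, 0.85], [-0.8, 0, 0, 0, 0, -0.02, 0.85], [-0.8, 0, 0, 0, 0, -0.02, 0.85]]

```text
time: 15.05
ee_pos: [0.4729, -0.0375, 0.134]
eef_rot: [-3.14, -0.025, 0.002]
wrist_force: [-0.3, 0.7, -0.5]
opening: 0.848
grip_force: 0.0
```

```bash
python3 - <<'E'
from h import *
print(manip.get_obs()["ee_pos"])
im=manip.camera("side");im2=manip.camera("top")
print(rect("top","narrow_panel",.022),rect("side","narrow_panel",.022),rect("top","board",.014))
a=cv2.resize(im[200:320,210:350],None,fx=4,fy=4,interpolation=cv2.INTER_CUBIC);b=cv2.resize(im2[195:315,195:250],None,fx=4,fy=4,interpolation=cv2.INTER_CUBIC)
cv2.imwrite("pics/s4.png",np.hstack([a,b]))
E
```

```text
[ 0.4729 -0.0375  0.134 ]
(0.63, array([0.5263, 0.0507]), array([38.8627, 44.9852]), 0.08339861035346985) (0.63, array([0.4718, 0.0595]), array([150.8607,  60.3915]), 1.1910134553909302) (0.84, array([0.5621, 0.0605]), array([234.9614, 106.3169]), 0.35571151971817017)
```

View pics/s4.png

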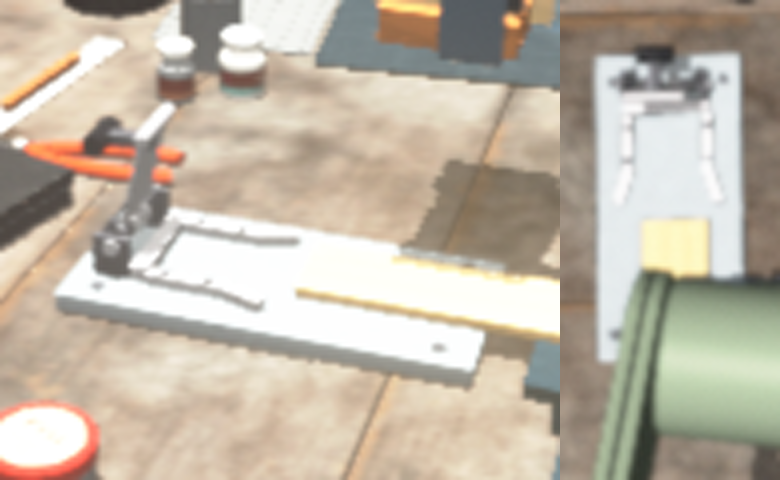

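The panel lies flat on the plate, close to the centre line, with its head end at x of about 0.548. The clip is up. I'll regrasp it across its width, 40 mm behind its middle.

Request:
drive_tool:
  commands:
    - [[0, 0, 0, -0.0385, -0.095, 0.03, 0.85], [0, 0, 0, -0.0385, -0.095, 0.06, 0.85], [0, 0, 0, -0.0385, -0.095, 0.075, 0.85], [0, 0, 0, -0.0385, -0.095, 0.08, 0.85], [0, 0, 0, -0.0385, -0.095, 0.095, 0.85], [0, 0, 0, -0.0385, -0.095, 0.107, 0.85], [0, 0, 0, -0.0385, -0.095, 0.114, 0.85], [0, 0, 0, -0.0385, -0.095, 0.117, 0.85], [0, 0, 0, -0.0385, -0.095, 0.117, 0.85], [0, 0, 0, -0.0385, -0.095, 0.117, 0.85]]

```text
time: 16.3
ee_pos: [0.4343, 0.0562, 0.0181]
eef_rot: [-3.142, -0.023, -0.002]
wrist_force: [-1.0, -0.3, -1.2]
opening: 0.85
grip_force: 0.0
```

Request:
drive_tool:
  commands:
    - [[0, 0, 0, 0, -0.001, 0.002, 0.7], [0, 0, 0, 0, -0.002, 0.002, 0.6], [0, 0, 0, 0, -0.002, 0.002, 0.4], [0, 0, 0, 0, -0.002, 0.002, 0.4], [0, 0, 0, 0, -0.002, 0.002, 0.4], [0, 0, 0, 0, -0.002, 0.002, 0.4], [0, 0, 0, 0, -0.002, 0.002, 0.4], [0, 0, 0, 0, -0.002, 0.002, 0.4]]
  force: 10

```text
time: 17.1
ee_pos: [0.4336, 0.0585, 0.0156]
eef_rot: [-3.141, -0.023, -0.0]
wrist_force: [-1.2, 0.3, 2.4]
opening: 0.553
grip_force: 9.8
```

Request:
drive_tool:
  commands:
    - [[0, 0, 0, 0.005, 0, 0, 0.4], [0, 0, 0, 0.01, 0, 0, 0.4], [0, 0, 0, 0.015, 0, 0, 0.4], [0, 0, 0, 0.02, 0, 0, 0.4], [0, 0, 0, 0.024, 0, 0, 0.4], [0, 0, 0, 0.028, 0, 0, 0.4], [0, 0, 0, 0.032, 0, 0, 0.4], [0, 0, 0, 0.036, 0, 0, 0.4], [0, 0, 0, 0.039, 0, 0, 0.4], [0, 0, 0, 0.042, 0, 0, 0.4], [0, 0, 0, 0.045, 0, 0, 0.4], [0, 0, 0, 0.045, 0, 0, 0.4]]

```text
time: 18.3
ee_pos: [0.4796, 0.0591, 0.0155]
eef_rot: [3.141, 0.023, 0.002]
wrist_force: [0.1, -0.3, 0.1]
opening: 0.546
grip_force: 10.0
```

Request:
drive_tool:
  commands:
    - [[0, 0, 0, 0.004, 0, 0, 0.4], [0, 0, 0, 0.008, 0, 0, 0.4], [0, 0, 0, 0.012, 0, 0, 0.4], [0, 0, 0, 0.016, 0, 0, 0.4], [0, 0, 0, 0.019, 0, 0, 0.4], [0, 0, 0, 0.022, 0, 0, 0.4], [0, 0, 0, 0.025, 0, 0, 0.4], [0, 0, 0, 0.025, 0, 0, 0.4]]

```text
time: 19.1
ee_pos: [0.5041, 0.0595, 0.0156]
eef_rot: [3.141, 0.023, 0.001]
wrist_force: [-0.3, 0.0, -0.4]
opening: 0.543
grip_force: 10.0
```

```bash
python3 - <<'E'
from h import *
print(manip.get_obs()["wrist_force"])
im2=manip.camera("top");im=manip.camera("side")
a=cv2.resize(im[215:305,215:340],None,fx=4.5,fy=4.5,interpolation=cv2.INTER_CUBIC);b=cv2.resize(im2[200:290,200:245],None,fx=4.5,fy=4.5,interpolation=cv2.INTER_CUBIC)
cv2.imwrite("pics/s5.png",np.hstack([a,b]))
E
```

```text
[-0.2805  0.0145 -0.3679]
```

View pics/s5.png

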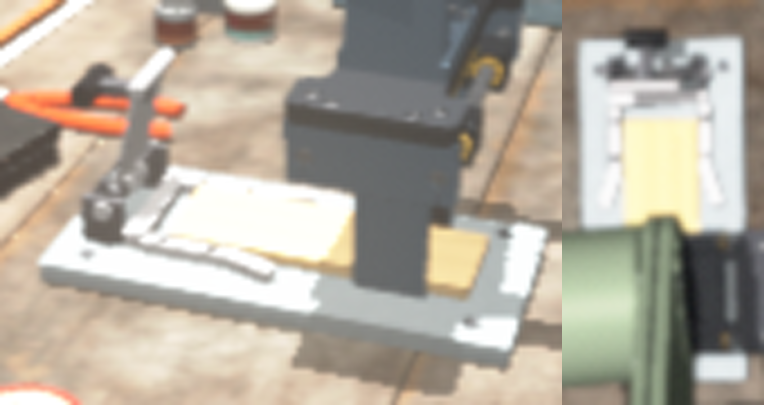

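The panel is between the guides and only a few millimetres short of the stop (head at about row 118, stop at about row 105). I'll ease it home at 1 mm per row.

Request:
drive_tool:
  commands:
    - [[0, 0, 0, 0.001, 0, 0, 0.4], [0, 0, 0, 0.002, 0, 0, 0.4], [0, 0, 0, 0.003, 0, 0, 0.4], [0, 0, 0, 0.004, 0, 0, 0.4], [0, 0, 0, 0.005, 0, 0, 0.4], [0, 0, 0, 0.006, 0, 0, 0.4], [0, 0, 0, 0.007, 0, 0, 0.4]]

```text
time: 19.9
ee_pos: [0.5107, 0.0595, 0.0155]
eef_rot: [3.141, 0.023, 0.0]
wrist_force: [-0.1, -0.4, -0.9]
opening: 0.55
grip_force: 10.0
```

Request:
drive_tool:
  commands:
    - [[0, 0, 0, 0.001, 0, 0, 0.4], [0, 0, 0, 0.002, 0, 0, 0.4], [0, 0, 0, 0.003, 0, 0, 0.4], [0, 0, 0, 0.004, 0, 0, 0.4], [0, 0, 0, 0.004, 0, 0, 0.4]]

```text
time: 20.4
ee_pos: [0.5136, 0.0595, 0.0154]
eef_rot: [3.141, 0.023, -0.003]
wrist_force: [-2.8, -0.3, 1.7]
opening: 0.549
grip_force: 10.0
```

Request:
drive_tool:
  commands:
    - [[0, 0, 0, 0.001, 0, 0, 0.4], [0, 0, 0, 0.002, 0, 0, 0.4], [0, 0, 0, 0.003, 0, 0, 0.4], [0, 0, 0, 0.003, 0, 0, 0.4], [0, 0, 0, 0.003, 0, 0, 0.4]]

```text
time: 20.9
ee_pos: [0.5138, 0.0595, 0.0153]
eef_rot: [3.141, 0.022, -0.012]
wrist_force: [-8.4, -0.2, 6.9]
opening: 0.549
grip_force: 10.0
```

Request:
drive_tool:
  commands:
    - [[0, 0, 0, -0.002, 0, 0, 0.4], [0, 0, 0, -0.002, 0, 0, 0.4], [0, 0, 0, -0.002, 0, 0, 0.65], [0, 0, 0, -0.002, 0, 0, 0.75], [0, 0, 0, -0.002, 0, 0, 0.75], [0, 0, 0, -0.002, 0, 0, 0.75], [0, 0, 0, -0.002, 0, -0.02, 0.75], [0, 0, 0, -0.002, 0, -0.06, 0.75], [0, 0, 0, -0.002, 0, -0.11, 0.65], [0, 0, 0, -0.002, 0, -0.15, 0.6], [0, 0, 0, -0.002, 0, -0.15, 0.6]]

```text
time: 22.0
ee_pos: [0.5198, 0.06, 0.1716]
eef_rot: [-3.14, -0.023, -0.022]
wrist_force: [0.7, 0.4, 0.4]
opening: 0.601
grip_force: 0.0
```

```bash
python3 - <<'E'
from h import *
im2=manip.camera("top");im=manip.camera("side")
g=cv2.cvtColor(im2,cv2.COLOR_BGR2GRAY)[195:225,205:240]
m=(g<60).astype(np.uint8);n,l,s,c=cv2.connectedComponentsWithStats(m)
for k in range(1,n):
    if s[k][4]>5: print(s[k],c[k]+[205,195],px2w("top",c[k]+[205,195],.09))
o=manip.get_obs();print(o["ee_pos"])
for n,z in(("narrow_panel",.022),):print(rect("side",n,z),rect("top",n,z))
print(to((.677,.0623,.12)))
a=cv2.resize(im[205:305,205:330],None,fx=4.5,fy=4.5,interpolation=cv2.INTER_CUBIC);b=cv2.resize(im2[200:300,200:245],None,fx=4.5,fy=4.5,interpolation=cv2.INTER_CUBIC)
cv2.imwrite("pics/s6.png",np.hstack([a,b]))
E
```

```text
[13 12  5  3 12] [220.1667 207.8333] [[0.6664 0.0548 0.09  ]]
[0.5161 0.0597 0.1663]
(0.62, array([0.5513, 0.0644]), array([ 59.6831, 151.4874]), 89.79209899902344) (0.71, array([0.5955, 0.0584]), array([63.2742, 48.1847]), 0.10287056863307953)
(array([ 0.1626, -0.0004,  0.0437]), None)
```

View pics/s6.png

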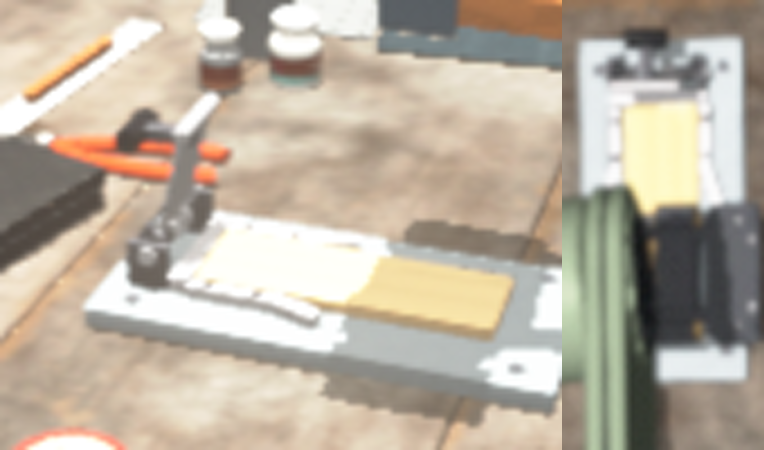

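The panel's head now meets the stop in both views, and the clip is up with its grip at x of about 0.666, as expected. I'll go above the raised grip.

Request:
drive_tool:
  commands:
    - [[0, 0, 0, 0.05, 0, 0.02, 0.6], [0, 0, 0, 0.1, 0, 0.02, 0.6], [0, 0, 0, 0.14, 0, 0.02, 0.6], [0, 0, 0, 0.162, 0, 0.02, 0.6], [0, 0, 0, 0.162, 0, 0.02, 0.6], [0, 0, 0, 0.162, 0, 0.02, 0.6], [0, 0, 0, 0.162, 0, 0.02, 0.6]]

```text
time: 22.9
ee_pos: [0.6758, 0.062, 0.1445]
eef_rot: [3.141, 0.023, -0.005]
wrist_force: [0.1, -0.2, 0.2]
opening: 0.597
grip_force: 0.0
```

```bash
python3 - <<'E'
from h import *
o=manip.get_obs();print(o["ee_pos"],o["eef_rot"],to((.676,.0622,.078)))
E
```

```text
[0.6758 0.062  0.1445] [ 3.1412  0.0235 -0.0048] (array([ 0.0004, -0.0002,  0.0665]), None)
```

Request:
drive_tool:
  commands:
    - [[0, 0, 0, 0, 0, 0.02, 0.6], [0, 0, 0, 0, 0, 0.04, 0.6], [0, 0, 0, 0, 0, 0.055, 0.6], [0, 0, 0, 0, 0, 0.063, 0.6], [0, 0, 0, 0, 0, 0.067, 0.6], [0, 0, 0, 0, 0, 0.067, 0.6], [0, 0, 0, 0, 0, 0.067, 0.45], [0, 0, 0, 0, 0, 0.067, 0.2], [0, 0, 0, 0, 0, 0.067, 0.2], [0, 0, 0, 0, 0, 0.067, 0.2], [0, 0, 0, 0, 0, 0.067, 0.2], [0, 0, 0, 0, 0, 0.067, 0.2]]
  force: 25

```text
time: 24.1
ee_pos: [0.6778, 0.0624, 0.079]
eef_rot: [-3.141, -0.023, -0.001]
wrist_force: [0.1, 0.8, 2.4]
opening: 0.299
grip_force: 25.0
```

Request:
drive_tool:
  commands:
    - [[0, 0, 0, -0.006, 0, -0.0019, 0.2], [0, 0, 0, -0.0111, 0, -0.0029, 0.2], [0, 0, 0, -0.0164, 0, -0.0034, 0.2], [0, 0, 0, -0.0216, 0, -0.0033, 0.2], [0, 0, 0, -0.0268, 0, -0.0027, 0.2], [0, 0, 0, -0.032, 0, -0.0016, 0.2], [0, 0, 0, -0.0369, 0, 0, 0.2], [0, 0, 0, -0.0418, 0, 0.0021, 0.2], [0, 0, 0, -0.0463, 0, 0.0046, 0.2], [0, 0, 0, -0.0506, 0, 0.0077, 0.2], [0, 0, 0, -0.0546, 0, 0.0111, 0.2], [0, 0, 0, -0.0582, 0, 0.0149, 0.2], [0, 0, 0, -0.0614, 0, 0.019, 0.2], [0, 0, 0, -0.0642, 0, 0.0235, 0.2], [0, 0, 0, -0.0659, 0, 0.0268, 0.2], [0, 0, 0, -0.0659, 0, 0.028, 0.2], [0, 0, 0, -0.0659, 0, 0.028, 0.2]]

```text
time: 25.8
ee_pos: [0.61, 0.0614, 0.0513]
eef_rot: [-3.141, -0.023, 0.005]
wrist_force: [-6.3, 3.2, 11.8]
opening: 0.306
grip_force: 25.0
```

Request:
drive_tool:
  commands:
    - [[0, 0, 0, 0, 0, -0.001, 0.2], [0, 0, 0, 0, 0, -0.001, 0.4], [0, 0, 0, 0, 0, -0.001, 0.6], [0, 0, 0, 0, 0, -0.001, 0.6], [0, 0, 0, 0, 0, -0.001, 0.6], [0, 0, 0, 0, 0, -0.02, 0.6], [0, 0, 0, 0, 0, -0.06, 0.6], [0, 0, 0, 0, 0, -0.11, 0.6], [0, 0, 0, -0.1, 0.1, -0.14, 0.6], [0, 0, 0, -0.12, 0.13, -0.14, 0.6], [0, 0, 0, -0.14, 0.18, -0.14, 0.6], [0, 0, 0, -0.14, 0.18, -0.14, 0.6], [0, 0, 0, -0.14, 0.18, -0.14, 0.6], [0, 0, 0, -0.14, 0.18, -0.14, 0.6]]

```text
time: 27.2
ee_pos: [0.4725, -0.1238, 0.1912]
eef_rot: [3.14, 0.016, 0.001]
wrist_force: [-0.4, 0.4, 0.5]
opening: 0.602
grip_force: 0.0
```

```bash
python3 - <<'E'
from h import *
a=cv2.imread("pics/side0.png");im=manip.camera("side");t=manip.camera("top")
print(manip.get_obs()["ee_pos"],manip.get_obs()["wrist_force"])
for n,z in(("narrow_panel",.022),("board",.014)):print(n,rect("side",n,z),rect("top",n,z))
for n in("clip_grip","wide_panel","short_panel","rack"):
  for c in("side","top"):
    d=manip.silhouettes(n,c);print(n,c,d and (round(d[0]["confidence"],2),np.round(d[0]["box"],1)))
# expected grip pixel at theta .13 
for c in("side","top"):
    i=manip.camera_info(c);K=np.array(i["intrinsics"]);T=np.linalg.inv(i["T"])
    for p in((.5995,.0615,.0563),):
        q=K@(T[:3,:3]@np.array(p)+T[:3,3]);print(c,q[:2]/q[2])
g=cv2.cvtColor(t,cv2.COLOR_BGR2GRAY)[205:255,205:240];m=(g<70).astype(np.uint8);n,l,s,ce=cv2.connectedComponentsWithStats(m)
for k in range(1,n): print(s[k],ce[k]+[205,205])
# panel in top by saturation
h=cv2.cvtColor(t,cv2.COLOR_BGR2HSV)[200:300,200:245];m=((h[...,1]>60)&(h[...,2]>180)).astype(np.uint8)
cs,_=cv2.findContours(m,0,2);p=max(cs,key=cv2.contourArea)[:,0,:]+[200,200];w=px2w("top",p,.022)[:,:2];print("panel",w.min(0),w.max(0),cv2.minAreaRect((w*1000).astype(np.float32)))
E
```

```text
[ 0.4744 -0.1214  0.1908] [ 0.7583 -0.2779  0.1812]
narrow_panel (0.76, array([0.5292, 0.0641]), array([106.9115,  60.1676]), 0.753733217716217) (0.85, array([0.5533, 0.0568]), array([146.8366,  50.9269]), 0.25847649574279785)
board (0.95, array([0.5578, 0.0454]), array([171.3158, 236.498 ]), 89.62114715576172) (0.85, array([0.5583, 0.0584]), array([229.4841, 110.2045]), 0.9255096316337585)
clip_grip side (0.87, array([256.8, 255.8,  32.2,  24.1]))
clip_grip top (0.72, array([221.6, 226.3,  13.4,  15.7]))
wide_panel side (0.9, array([326. , 194.3,  47.6,  25.3]))
wide_panel top (0.56, array([370.2, 247.9,   8.1,  50.6]))
short_panel side (0.94, array([321.4, 195.7,  34.9,  22. ]))
short_panel top (0.47, array([357.7, 249.7,   6.8,  34.6]))
rack side (0.86, array([324.4, 209.2,  39.5,  17.7]))
rack top (0.85, array([370. , 250.8,  45.7,  40.8]))
side [263.3512 249.4342]
top [219.3872 231.641 ]
[12 26  7  3 14] [220.4286 231.7857]
panel [0.483  0.0401] [0.5307 0.0462] ((506.8100891113281, 44.0051155090332), (48.05806350708008, 5.11257266998291), 4.226051330566406)
```

```bash
python3 -c "
from plant import manip
print(manip.hand_in())"
```

```text
the job is handed in; nothing more can be done
None
```

The narrow panel is home against the stop with the clip lowered onto it, the other two panels are still in the rack, and I handed the job in at about 27 s; no verdict came back.

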